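# Lock the dust extractor's filter lid with the T-key

## Task

The nail-dust extractor has a fresh filter and its lid must be locked: take the T-handled key from its white stand, put its blade into the slot of the brass lock knob, push the sprung knob down and turn it clockwise to its stop, so that it stays caught in its holding notch when you let it up. Then set the key (do not drop it) back in its stand, upright and fully down, and let go. Leave the cup, the oil bottle and the green buffer block where they are.

Things in the scene. Friction and masses are not known exactly. Their poses are not given: they have to be found in the camera images.
- extractor: White dust extractor box, fixed, 220 (x) x 260 (y) x 70 high, grille on top. Origin: centre of underside; x runs from front to back. 62 mm to the front (-x) of its centre stands a round grey boss, 72 in diameter, rim 102 above the desk, with the brass lock knob sunk in its 52 mm bore. Dots on the rim show where the knob's white pointer ends when locked (green, on the -y side) and starts (red).
- slot_mouth (a point): Centre of the slot's mouth in the top of the brass lock knob (50 mm diameter); 100 mm above the desk while the knob is up, 2 mm below the boss rim. x runs along the slot (towards the white pointer), z up. The slot is 12 wide, 38 long (rounded ends), 16 deep, straight and blind. Moves and turns with the knob.
- slot_floor (a point): Centre of the floor of that slot, 16 mm below slot_mouth.
- lock_press (a joint): How far the knob is pushed down, m: 0 up, 0.011 at the bottom stop. A spring pushes it up with 6 N at 0 and about 10 N at the bottom. It must be down about 6 mm before it can turn, and 9.5 mm to pass the end of the ramp before the notch; it reads about 0.004 when resting in the holding notch.
- lock_turn (a joint): Turn of the knob about its upright axis, rad, growing clockwise seen from above. Starts between -0.25 and 0.2. Blocked at 0.24 unless pushed down; then a ramp runs to 1.0: let up before that, the spring drives the knob back round and up. Past 1.01 it rises into the holding notch and stays. Stop at 1.15. At 1.08 the slot is parallel to the extractor's y. Turning takes under 0.15 N m.
- key: Loose T-handled key, 120 tall, 0.16 kg, blade down in its stand. Origin: centre of the blade's lower end; z up; x along blade and handle bar. Blade 34 (x) x 8 (y), 30 long, its lowest 4 mm only 28 x 5, the next 3 mm 31 x 6.5; shaft 14 in diameter; black disc 56 in diameter 58 to 64 mm up; orange bar 90 (x) x 16 (y) from 100 to 120 mm up. Blade fits the slot either way round.
- key_grip (a point): Centre of the key's orange handle bar, 110 mm above the blade's lower end.
- key_stand: White round stand with a brass band, fixed: 80 in diameter, 65 high, with a round hole 42 in diameter down to 5 mm above the desk. Origin: centre of its underside. With the key in, the key's black disc rests on the stand's top, so the blade's lower end is 7 mm above the desk; any yaw of the key will do.
- oil_bottle: Loose amber bottle with a white cap, 36 in diameter, 85 high; bystander. Origin: centre of its underside.
- cup: Loose blue cup, 74 in diameter, 88 high; bystander. Origin: centre of its underside.
- buffer: Loose green nail-buffer block, 95 x 27 x 27; bystander. Origin: centre of its underside.
There are look-alikes about, which are no part of the job. There is more than one size of the key_stand; the job needs the smaller. What is shaped like the key but pink is not meant.

How it is judged:
By the outcome, as a careful person would: the job done as asked, in the order asked, and still so for the second after the job is handed in, with the robot touching nothing.
It also fails if it takes over 58 s, if anything falls off the work surface, if the arm or the gripper's body presses on something with over 40 N, if the wrist force passes 120 N, or if a joint passes its speed limit or range.

## Robot

A 7-joint arm with a two-finger parallel gripper is mounted at the origin on the work surface. World frame = base frame: x ahead of the robot, y to its left, z up, the work surface at z = 0. Lengths are in m, angles in rad, forces in N, time in s.
With the tool pointing down it reaches from about 0.425 to 0.875 m from the base axis. Payload 4.7 kg.
Tool frame: the origin (TCP) lies where the fingers leave the gripper's body, on its centre line; the fingertips stand 70 mm ahead of it and the grasp point (between the pads) lies 51 mm ahead of it; z points along the fingers, y is the line along which they close (so a half turn about z gives the same grasp; the last joint's range is limited). The gripper opens to 87 mm and grips with 3 to 60 N. Pads are 19 mm wide; open, the fingers measure 117 mm over their backs; the gripper's body (75 mm by 190 mm) begins 51 mm behind the grasp point.
Start: joints at [-1.271, 0.321, -0.07, 1.45, 0.023, 1.371, -0.057], TCP at [0.183, 0.624, 0.292] pointing down, gripper open.
Joint ranges: [-2.86, 2.86], [-0.3, 2.09], [-1.38, 1.24], [0.06, 2.45], [-1.56, 4.7], [0.09, 2.05], [-2.69, 2.69]. Speed limits (rad/s): [2.57, 2.57, 3.14, 3.14, 3.14, 3.14, 3.14].

## Interface

Orientations are given as a rotation vector (axis times angle).
In Python, from bench import ctrl gives the robot as it stands.
- The arm moves only by the tool play_rows, never from a script. Its argument "increments" is a list that holds one entry, the list of rows, each a list of 7 numbers: the shift along the tool's x, y, z as a fraction of full scale, then the turn, a rotation vector about the tool's x, y, z as a fraction of full scale, then the gripper command: -1 is shut, 1 is fully open, values between are in proportion. A call has 1 to 8 rows; each row is the pose to reach, as a shift and turn from the pose commanded when the call began, along the tool's axes at that moment; what a row does not reach only later rows make up. Full scale, the value 1, is 0.1 m for a shift and 90 degrees for a turn. A row lasts 1/10 s, in which the tool goes at most 50 mm and 8.59 degrees, less where a joint would pass 70% of its speed; a pose out of reach is approached as far as the arm can. A call with a number of a shift or a turn outside -1 to 1 is refused whole. A call with a gripper value outside its range is refused whole. The fingers move at their own pace and stop on an object; "squeeze" is the grip in N (left out, the last holds). Time passes only in rows, so rows that repeat a pose let the fingers close. It gives the time, the measured TCP pose, the force, the opening and the grip force at its end, in the units of the state.
- ctrl.get_state(): the state, without advancing time (a new reading comes with each control period).
- ctrl.get_image(name): name is "scene" or "side" or "wrist"; returns the picture (400x640x3 uint8, red, green, blue); there is no depth.
- ctrl.get_calibration(name): a dict with "vertical_fov" (degrees; the focal length in pixels is half the picture's height over the tangent of half this angle, whatever the lens; pixels are square), "cx", "cy" (the principal point, pixels), "R" (3x3) and "t" (3): a world point X has camera coordinates R X + t; the wrist camera has in their place "T_tool_cam" (4x4, takes a point from camera to tool coordinates, whose origin is the TCP and whose axes are the flange's). Camera axes: x right, y down, z forward; pixel columns grow to the right and rows downward; lengths in m; the calibration is good to about 2 mm. A picture is of the moment at which its call begins: read the wrist's pose just before it. get_calibration takes no time and is no camera call.
- ctrl.close_job(): hands the job in; it is judged then, once.
The state is a dict: "time": time; "joint_positions": joint angles; "qd": joint speeds; "joint_torque": joint torques, N m; "position": TCP position; "tool_rot": TCP orientation; "ft_force": force on the tool from outside, world axes, zero at the start; "torque": the same for the moment, N m; "grip_width": opening from 0.0 (shut) to 1.0 (fully open); "grip_force": force on a finger pad.
Only numpy, scipy, OpenCV 4.12 (cv2) and the standard library are available. Lean on these libraries where they do the work, as an engineer would, in place of code of your own. Each camera call takes 0.05 s, during which the arm holds its last target. There are 200 camera calls.

## Working session

There is one attempt and no reset: what is moved stays moved. The work goes in short steps, Python scripts to look and compute and a tool call to move; the robot and the scene stay as the last step left them, time stands still between calls to the robot, and variables do not carry over. Pictures are saved under pics/ and viewed, at most 10 in all, crops included, and the job is handed in when it is done.

Besides the shell and the picture viewer there is one more tool, called as name(argument=value, ...) on one line, values as JSON. play_rows: Moves the arm, as the interface text tells. Shift numbers are shares of 0.1 m and turn numbers shares of 90 degrees, none past 1 either way. Its arguments: {"type":"object","properties":{"increments":{"type":"array"},"squeeze":{"type":"number"}},"required":["increments"]}

```bash
ls; mkdir -p pics
cat > h.py <<'E'
import numpy as np, cv2
from scipy.spatial.transform import Rotation as Ro
from bench import ctrl
def cam(n):
    c=ctrl.get_calibration(n); f=200/np.tan(np.radians(c["vertical_fov"])/2)
    if n=="wrist":
        s=ctrl.get_state(); T=np.eye(4); T[:3,:3]=Ro.from_rotvec(s["tool_rot"]).as_matrix(); T[:3,3]=s["position"]
        M=T@np.array(c["T_tool_cam"]); R=M[:3,:3].T; t=-R@M[:3,3]
    else: R=np.array(c["R"]); t=np.array(c["t"])
    return f,c["cx"],c["cy"],R,t
def grab(n,name):
    k=cam(n); im=ctrl.get_image(n); cv2.imwrite(f"pics/{name}.png",cv2.cvtColor(im,cv2.COLOR_RGB2BGR)); return k,im
def plane(k,u,v,z):
    f,cx,cy,R,t=k; d=R.T@np.array([(u-cx)/f,(v-cy)/f,1]); o=-R.T@t
    return o+d*(z-o[2])/d[2]
def proj(k,X):
    f,cx,cy,R,t=k; p=R@np.array(X)+t; return np.array([f*p[0]/p[2]+cx,f*p[1]/p[2]+cy])
E
python3 - <<'E'
from h import *
k,a=grab("scene","s0"); k2,b=grab("side","d0")
for q in(k,k2): print(q[0],-q[3].T@q[4],q[3][2])
s=ctrl.get_state(); print(s["time"],s["tool_rot"],s["position"]); print(ctrl.get_calibration("wrist"))
E
```

```text
pics
462.21953281236546 [ 1.08492274 -0.33120526  1.13825253] [-0.41087493  0.2547733  -0.87536984]
372.6422546441945 [0.4964292  0.47880443 0.71288748] [ 0.12616513 -0.64759111 -0.75147063]
0.1 [-4.47366428e-01 -3.10944031e+00  2.74190044e-03] [0.18319207 0.62325791 0.29126114]
{'vertical_fov': 61.06167239608124, 'cx': 319.8059321883835, 'cy': 201.32910311678106, 'T_tool_cam': array([[-3.77432001e-04, -9.62514867e-01, -2.71228666e-01,
         7.42771951e-02],
       [ 9.99999337e-01, -6.82789848e-05, -1.14925984e-03,
         9.22910631e-04],
       [ 1.08766046e-03, -2.71228920e-01,  9.62514254e-01,
        -9.22698679e-02],
       [ 0.00000000e+00,  0.00000000e+00,  0.00000000e+00,
         1.00000000e+00]])}
```

View pics/s0.png

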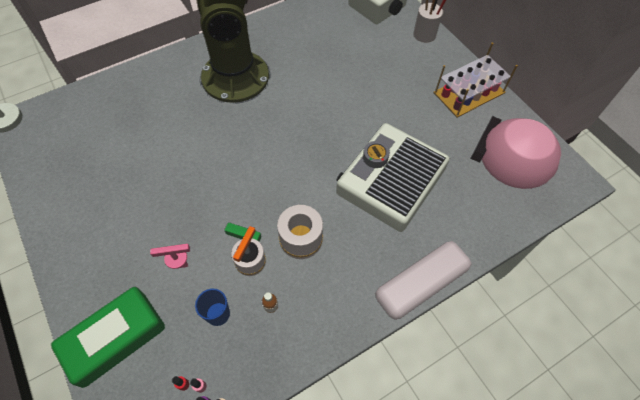

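View pics/d0.png

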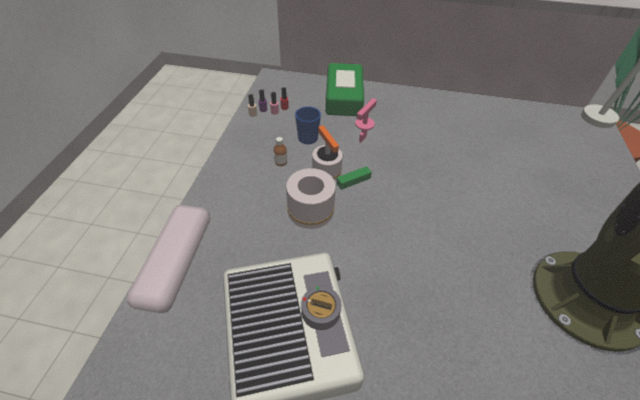

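The scene view shows the orange key at about (245,244), in the small white stand at (249,255). The larger look-alike stand is at (300,230) and is empty. The pink look-alike key lies at (172,253). The lock knob is at (376,153) in the scene view and (321,304) in the side view. The orange key in the smaller stand is the one that fits the description.

Run:
```python
from h import *
res={}
for n,f in(("scene","s0"),("side","d0")):
    im=cv2.imread(f"pics/{f}.png"); h=cv2.cvtColor(im,cv2.COLOR_BGR2HSV); k=cam(n)
    m=cv2.inRange(h,(5,200,140),(14,255,255))
    nn,l,st,c=cv2.connectedComponentsWithStats(m)
    i=1+np.argmax(st[1:,4]); pts=np.argwhere(l==i)[:,::-1].astype(np.float32); r=cv2.minAreaRect(pts); b=cv2.boxPoints(r)
    print(n,st[i],c[i],r); 
    e=sorted([((b[j]+b[(j+1)%4])/2 for j in [q]).__next__().tolist() for q in range(4)],key=lambda p:-np.hypot(*(np.array(p)-c[i])))[:2]
    for p in e+[c[i]]: print(np.round(p),plane(k,*p,0.117).round(4))
k=cam("side"); print("knob side",plane(k,321,304,.1)); k=cam("scene"); print("knob scene",plane(k,376,153,.1), "tcp",proj(k,[.183,.623,.29]))
print("stand scene",plane(k,249,255,.065), "stand side",plane(cam("side"),327,160,.065))
a=cv2.imread("pics/s0.png")[205:285,205:335]; b=cv2.imread("pics/d0.png")[275:335,280:365]
b=cv2.resize(b,None,fx=5.6,fy=5.6,interpolation=2); a=cv2.resize(a,None,fx=4,fy=4,interpolation=2)
o=np.zeros((600,540,3),np.uint8); o[:250,:416]=a[:250,:416]; o[260:596,:476]=b[:336,:476]; cv2.imwrite("pics/c0.png",o)
```

```text
scene [234 227  20  32 190] [243.68421053 242.6       ] ((243.60003662109375, 242.80003356933594), (5.366562843322754, 34.882659912109375), 26.56505012512207)
[236. 258.] [ 0.6342 -0.2852  0.117 ]
[251. 227.] [ 0.58   -0.2167  0.117 ]
[244. 243.] [ 0.6072 -0.2512  0.117 ]Traceback (most recent call last):
  File "<stdin>", line 7, in <module>
    return _wrapfunc(a, 'argmax', axis=axis, out=out, **kwds)
    return bound(*args, **kwds)
ValueError: attempt to get argmax of an empty sequence
```

Run:
```python
from h import *
for n,f in(("scene","s0"),("side","d0")):
    im=cv2.imread(f"pics/{f}.png"); h=cv2.cvtColor(im,cv2.COLOR_BGR2HSV); k=cam(n)
    m=cv2.inRange(h,(3,190,110),(14,255,255))
    nn,l,st,c=cv2.connectedComponentsWithStats(m); i=1+np.argmax(st[1:,4])
    pts=np.argwhere(l==i)[:,::-1].astype(np.float32); (cx,cy),(w,hh),a=cv2.minAreaRect(pts)
    b=cv2.boxPoints(((cx,cy),(w,hh),a)); mids=[(b[j]+b[j-1])/2 for j in range(4)]
    mids.sort(key=lambda p:-np.hypot(p[0]-cx,p[1]-cy)); print(n,st[i],w,hh)
    for p in mids[:2]+[c[i]]: print(np.round(p),plane(k,*p,0.117).round(4))
k=cam("side"); print("knob side",plane(k,321,304,.1)); print("stand side",plane(k,327,160,.065))
k=cam("scene"); print("knob scene",plane(k,376,153,.1), "tcp",proj(k,[.183,.623,.29])); print("stand scene",plane(k,249,255,.065))
a=cv2.imread("pics/s0.png")[205:285,205:335]; b=cv2.imread("pics/d0.png")[275:335,280:365]
b=cv2.resize(b,None,fx=5.6,fy=5.6,interpolation=2); a=cv2.resize(a,None,fx=4,fy=4,interpolation=2)
o=np.zeros((600,540,3),np.uint8); o[:250,:416]=a[:250,:416]; o[260:596,:476]=b[:336,:476]; cv2.imwrite("pics/c0.png",o)
```

```text
scene [234 227  20  33 213] 6.082540512084961 35.35151672363281
[235. 259.] [ 0.6341 -0.2865  0.117 ]
[252. 227.] [ 0.581 -0.216  0.117]
[244. 243.] [ 0.6078 -0.2515  0.117 ]Traceback (most recent call last):
  File "<stdin>", line 5, in <module>
    return _wrapfunc(a, 'argmax', axis=axis, out=out, **kwds)
    return bound(*args, **kwds)
ValueError: attempt to get argmax of an empty sequence
```

Run:
```python
from h import *
for n,f in(("scene","s0"),("side","d0")):
    im=cv2.imread(f"pics/{f}.png"); h=cv2.cvtColor(im,cv2.COLOR_BGR2HSV); k=cam(n)
    if n=="side": print(h[138,324:334].tolist())
    m=cv2.inRange(h,(3,130,110),(14,255,255)); 
    if n=="side": m[:]=0; m[120:158,310:345]=cv2.inRange(h,(2,130,90),(16,255,255))[120:158,310:345]
    nn,l,st,c=cv2.connectedComponentsWithStats(m); 
    if nn<2: continue
    i=1+np.argmax(st[1:,4])
    pts=np.argwhere(l==i)[:,::-1].astype(np.float32); (cx,cy),(w,hh),a=cv2.minAreaRect(pts)
    b=cv2.boxPoints(((cx,cy),(w,hh),a)); mids=[(b[j]+b[j-1])/2 for j in range(4)]
    mids.sort(key=lambda p:-np.hypot(p[0]-cx,p[1]-cy)); print(n,st[i],w,hh)
    for p in mids[:2]+[c[i]]: print(np.round(p),plane(k,*p,0.117).round(4))
k=cam("side"); print("knob side",plane(k,321,304,.1)); print("stand side",plane(k,327,160,.065))
k=cam("scene"); print("knob scene",plane(k,376,153,.1), "tcp",proj(k,[.183,.623,.29])); print("stand scene",plane(k,249,255,.065))
a=cv2.imread("pics/s0.png")[205:285,205:335]; b=cv2.imread("pics/d0.png")[275:335,280:365]
b=cv2.resize(b,None,fx=5.6,fy=5.6,interpolation=2); a=cv2.resize(a,None,fx=4,fy=4,interpolation=2)
o=np.zeros((600,540,3),np.uint8); o[:250,:416]=a[:250,:416]; o[260:596,:476]=b[:336,:476]; cv2.imwrite("pics/c0.png",o)
```

```text
scene [233 226  22  34 237] 6.501940727233887 36.3025016784668
[235. 259.] [ 0.6339 -0.2868  0.117 ]
[252. 227.] [ 0.5799 -0.214   0.117 ]
[244. 243.] [ 0.6076 -0.2514  0.117 ]
[[7, 129, 99], [8, 125, 104], [9, 152, 129], [10, 174, 176], [10, 180, 207], [10, 179, 211], [10, 180, 212], [10, 177, 209], [10, 169, 202], [9, 112, 173]]
side [319 126  19  26 180] 29.600004196166992 7.200000762939453
[337. 150.] [ 0.5802 -0.2148  0.117 ]
[319. 126.] [ 0.641  -0.2969  0.117 ]
[328. 138.] [ 0.6084 -0.2546  0.117 ]
knob side [0.53952735 0.18113777 0.1       ]
stand side [ 0.60515267 -0.22985855  0.065     ]
knob scene [0.54483443 0.17836411 0.1       ] tcp [438.951285   -35.49524151]
stand scene [ 0.61989461 -0.2507189   0.065     ]
```

View pics/c0.png

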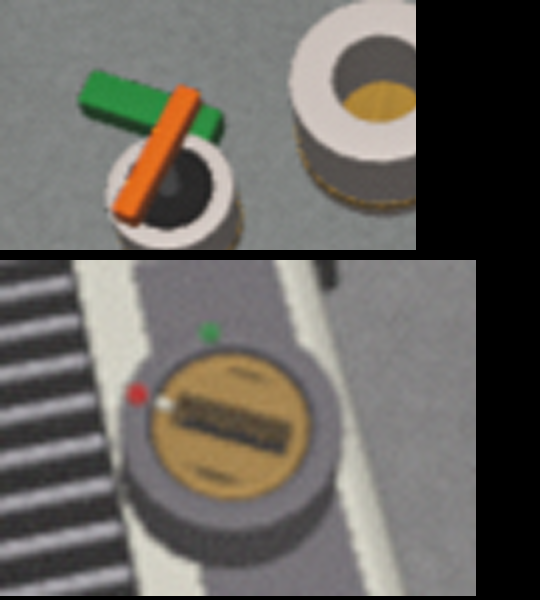

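The crop confirms it: the orange T-key is in the small stand, next to the larger empty stand, and the green buffer lies behind it. The knob's white pointer is close to the red dot, and the green dot is about 60° clockwise from it. Next I'll measure the extractor's yaw and what the transit path has to clear.

Run:
```python
from h import *
k=cam("scene"); k2=cam("side")
print("brushcup base",plane(k,427,38,0),"top@.1",plane(k,431,12,.1),"rack",plane(k,475,100,0),plane(k,490,48,.1))
# extractor top corners, z=.07 (scene)
for p in((388,125),(340,180),(404,220),(449,158)): print(p,plane(k,*p,.065).round(3))
im=cv2.imread("pics/d0.png");h=cv2.cvtColor(im,cv2.COLOR_BGR2HSV)
def cen(m,x0,x1,y0,y1):
    q=np.zeros_like(m);q[y0:y1,x0:x1]=m[y0:y1,x0:x1]; return np.argwhere(q)[:,::-1].mean(0),int((q>0).sum())
g,ng=cen(cv2.inRange(h,(45,90,60),(80,255,255)),280,365,275,310)
r,nr=cen(cv2.inRange(h,(170,120,100),(180,255,255))|cv2.inRange(h,(0,150,100),(4,255,255)),280,365,275,335)
b,nb=cen(cv2.inRange(h,(10,90,100),(24,255,255)),290,345,280,330)
print(g,ng,r,nr,b,nb)
G=plane(k2,*g,.102);Rr=plane(k2,*r,.102);B=plane(k2,*b,.1);print(G,Rr,B)
for P in(G,Rr): d=P-B; print(np.degrees(np.arctan2(d[1],d[0])),np.hypot(d[0],d[1]))
for z in(.1,.117,.127): print(z,plane(k,243.7,242.7,z),plane(k2,328,138,z))
```

```text
brushcup base [0.17961201 0.65749595 0.        ] top@.1 [0.16761274 0.6571728  0.1       ] rack [0.48450692 0.61785507 0.        ] [0.3962016  0.71493804 0.1       ]
(388, 125) [0.462 0.282 0.065]
(340, 180) [0.55  0.061 0.065]
(404, 220) [0.739 0.139 0.065]
(449, 158) [0.645 0.362 0.065]
[317.  287.5] 6 [304.2 298.6] 5 [320.86853448 304.46982759] 464
[0.55283125 0.15204193 0.102     ] [0.57062392 0.17837748 0.102     ] [0.53957911 0.18206182 0.1       ]
-66.18117353674738 0.03281482516843072
-6.768084777026621 0.031262668320087096
0.1 [ 0.5995425  -0.24990321  0.1       ] [ 0.6124175  -0.27488686  0.1       ]
0.117 [ 0.60748996 -0.25123442  0.117     ] [ 0.60920027 -0.25398131  0.117     ]
0.127 [ 0.61216493 -0.25201749  0.127     ] [ 0.60730778 -0.24168392  0.127     ]
```

play_rows(increments=[[[0, 0, -0.4, 0, 0, 0, 1], [-0.3, -0.2, -0.6, 0, 0, 0, 1], [-0.7, -0.45, -0.6, 0, 0, 0, 1], [-0.93, -0.65, -0.6, 0, 0, 0, 1]]])

```text
time: 0.5
position: [0.2573, 0.5329, 0.3528]
tool_rot: [0.452, 3.107, 0.0]
ft_force: [1.2, -0.8, 0.1]
grip_width: 1.001
grip_force: 0.0
```

play_rows(increments=[[[-0.4, -0.28, 0, 0, 0, 0, 1], [-0.8, -0.55, 0, 0, 0, 0, 1], [-0.95, -0.65, 0, 0, 0, 0, 1]]])

```text
time: 0.8
position: [0.3312, 0.4411, 0.3522]
tool_rot: [0.459, 3.106, -0.003]
ft_force: [-0.3, -0.2, 0.4]
grip_width: 1.0
grip_force: 0.0
```

play_rows(increments=[[[-0.4, -0.28, 0, 0, 0, 0, 1], [-0.8, -0.55, 0, 0, 0, 0, 1], [-0.95, -0.65, 0, 0, 0, 0, 1]]])

```text
time: 1.1
position: [0.4035, 0.3516, 0.3522]
tool_rot: [0.459, 3.106, -0.003]
ft_force: [0.6, -0.8, 0.3]
grip_width: 1.0
grip_force: 0.0
```

play_rows(increments=[[[-0.4, -0.28, 0.1, 0, 0, 0, 1], [-0.8, -0.55, 0.3, 0, 0, 0, 1], [-0.95, -0.65, 0.4, 0, 0, 0, 1]]])

```text
time: 1.4
position: [0.475, 0.2625, 0.3109]
tool_rot: [0.457, 3.108, -0.004]
ft_force: [-0.6, -0.1, -0.1]
grip_width: 1.001
grip_force: 0.0
```

play_rows(increments=[[[-0.4, -0.28, 0.1, 0, 0, 0, 1], [-0.8, -0.55, 0.3, 0, 0, 0, 1], [-0.9, -0.63, 0.4, 0, 0, 0, 1], [-0.9, -0.63, 0.4, 0, 0, 0, 1], [-0.9, -0.63, 0.4, 0, 0, 0, 1]]])

```text
time: 1.9
position: [0.5407, 0.1826, 0.272]
tool_rot: [-0.447, -3.108, -0.0]
ft_force: [0.5, -0.8, 0.9]
grip_width: 1.005
grip_force: 0.0
```

Run:
```python
from h import *
k,im=grab("wrist","w1"); h=cv2.cvtColor(im,cv2.COLOR_RGB2HSV)
print(ctrl.get_state()["time"],proj(k,[.54,.18,.1]))
m=cv2.inRange(h,(10,80,80),(26,255,255)); m=cv2.morphologyEx(m,cv2.MORPH_CLOSE,np.ones((3,3)))
cs,_=cv2.findContours(m,cv2.RETR_EXTERNAL,2); c=max(cs,key=cv2.contourArea); c=cv2.convexHull(c)
P=np.array([plane(k,*p[0],.1)[:2] for p in c],np.float32); (x,y),r=cv2.minEnclosingCircle(P); print("knob",x,y,r,cv2.fitEllipse(P))
# slot: dark inside knob
K=np.zeros_like(m); cv2.drawContours(K,[c],-1,255,-1); K=cv2.erode(K,np.ones((7,7)))
d=(K>0)&(h[...,2]<60)
nn,l,st,ce=cv2.connectedComponentsWithStats(d.astype(np.uint8)); print(st[1:],ce[1:])
i=1+np.argmax(st[1:,4]); Q=np.array([plane(k,u,v,.1)[:2] for v,u in np.argwhere(l==i)],np.float32)*1000
(a,b),(w,hh),an=cv2.minAreaRect(Q); print("slot",a,b,w,hh,an)
cv2.imwrite("pics/w1c.png",cv2.resize(cv2.cvtColor(im,4)[100:300,200:440],None,fx=3,fy=3))
```

```text
1.95 [315.76268436 201.48073477]
knob 0.7075741291046143 0.2724505066871643 0.15849602222442627 ((0.7051444053649902, 0.2740432620048523), (0.02673478052020073, 0.34853923320770264), 164.4458770751953)
[[458 333  59   2  72]] [[490.97222222 333.80555556]]
slot 703.198486328125 293.7150573730469 52.50991439819336 1.059032917022705 73.66575622558594
```

View pics/w1c.png

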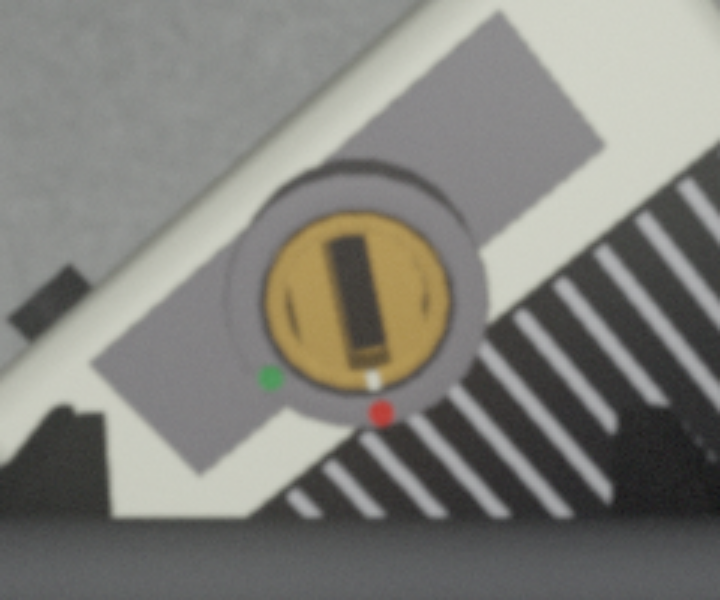

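The wrist view shows the knob at about pixel (319,200). The slot points at the white pointer (324,227), beside the red dot (327,238); the green dot is at (290,226).

```bash
cat > slot.py <<'E'
from h import *
def slot(k,im,c0,z=.1,rp=34,thr=.72):
    h=cv2.cvtColor(im,cv2.COLOR_RGB2HSV); M=np.zeros(im.shape[:2],np.uint8); cv2.circle(M,(int(c0[0]),int(c0[1])),rp,255,-1)
    m=cv2.inRange(h,(10,80,70),(28,255,255))&M
    H=cv2.convexHull(np.argwhere(m)[:,::-1].astype(np.int32)); P=np.array([plane(k,*p[0],z)[:2]*1000 for p in H],np.float32)
    e=cv2.fitEllipse(P); print("knob",e)
    V=h[...,2].astype(float); med=np.median(V[m>0]); I=np.zeros_like(M); cv2.circle(I,(int(c0[0]),int(c0[1])),int(rp*.72),255,-1)
    d=((V<thr*med)&(I>0)).astype(np.uint8); nn,l,st,ce=cv2.connectedComponentsWithStats(d); i=1+np.argmax(st[1:,4])
    Q=np.array([plane(k,u,v,z)[:2] for v,u in np.argwhere(l==i)],np.float32)*1000
    r=cv2.minAreaRect(Q); b=cv2.boxPoints(r); s=max((b[1]-b[0],b[2]-b[1]),key=np.linalg.norm)
    print("slot",r[0],r[1],"yaw",np.degrees(np.arctan2(s[1],s[0])))
E
python3 - <<'E'
from slot import *
# camera pose: arm has not moved
k=cam("wrist"); im=cv2.cvtColor(cv2.imread("pics/w1.png"),cv2.COLOR_BGR2RGB)
for t in(.6,.72,.8): slot(k,im,(319.3,200),thr=t)
Y=lambda p:plane(k,*p,.102)[:2]*1000
print("green",Y((290.3,226)),"red",Y((327,237.8)),"pointer",Y((324.5,227)))
E
```

```text
knob ((540.1333618164062, 183.48690795898438), (49.7796630859375, 49.869285583496094), 34.751895904541016)
slot (537.5846557617188, 184.1512451171875) (9.455199241638184, 31.489538192749023) yaw -5.1043262
knob ((540.1333618164062, 183.48690795898438), (49.7796630859375, 49.869285583496094), 34.751895904541016)
slot (540.1192626953125, 183.8512420654297) (11.096343040466309, 37.5732307434082) yaw -5.7135377
knob ((540.1333618164062, 183.48690795898438), (49.7796630859375, 49.869285583496094), 34.751895904541016)
slot (540.1002807617188, 183.59739685058594) (11.686577796936035, 37.882286071777344) yaw -4.984629
green [553.92318567 155.19588627] red [572.37070998 181.30145139] pointer [562.64218789 181.94261496]
```

play_rows(increments=[[[-0.2, -0.4, 0, 0, 0, 0, 1], [-0.4, -0.8, 0, 0, 0, 0, 1], [-0.47, -0.99, 0, 0, 0, 0, 1]]])

```text
time: 2.25
position: [0.5589, 0.0709, 0.2736]
tool_rot: [0.449, 3.107, -0.001]
ft_force: [-0.0, 0.3, 0.7]
grip_width: 0.999
grip_force: 0.0
```

play_rows(increments=[[[-0.2, -0.4, 0, 0, 0, 0, 1], [-0.4, -0.8, 0, 0, 0, 0, 1], [-0.47, -0.99, 0, 0, 0, 0, 1]]])

```text
time: 2.55
position: [0.576, -0.0375, 0.2736]
tool_rot: [0.45, 3.107, -0.001]
ft_force: [0.1, -0.5, -0.2]
grip_width: 1.0
grip_force: 0.0
```

play_rows(increments=[[[-0.2, -0.4, 0, 0, 0, 0, 1], [-0.4, -0.8, 0, 0, 0, 0, 1], [-0.47, -0.99, 0, 0, 0, 0, 1]]])

```text
time: 2.85
position: [0.5932, -0.1455, 0.2735]
tool_rot: [0.449, 3.107, -0.002]
ft_force: [0.1, -1.0, -0.5]
grip_width: 1.005
grip_force: 0.0
```

play_rows(increments=[[[-0.2, -0.4, 0, 0, 0, 0.08, 1], [-0.4, -0.8, 0, 0, 0, 0.16, 1], [-0.47, -0.99, 0, 0, 0, 0.24, 1], [-0.47, -0.99, 0, 0, 0, 0.33, 1], [-0.47, -0.99, 0, 0, 0, 0.41, 1], [-0.47, -0.99, 0, 0, 0, 0.41, 1], [-0.47, -0.99, 0, 0, 0, 0.41, 1]]])

```text
time: 3.55
position: [0.6109, -0.2492, 0.2726]
tool_rot: [1.4, 2.812, 0.002]
ft_force: [-0.1, -0.7, 0.4]
grip_width: 0.997
grip_force: 0.0
```

```bash
cat > bar.py <<'E'
from h import *
def bar(k,im,z):
    h=cv2.cvtColor(im,cv2.COLOR_RGB2HSV); m=cv2.inRange(h,(3,150,90),(16,255,255))
    nn,l,st,c=cv2.connectedComponentsWithStats(m); i=1+np.argmax(st[1:,4])
    Q=np.array([plane(k,u,v,z)[:2] for v,u in np.argwhere(l==i)],np.float32)*1000
    r=cv2.minAreaRect(Q); b=cv2.boxPoints(r); s=max((b[1]-b[0],b[2]-b[1]),key=np.linalg.norm)
    print("bar",st[i],c[i],r[0],r[1],"yaw",np.degrees(np.arctan2(s[1],s[0]))%180)
E
python3 - <<'E'
from bar import *
k,im=grab("wrist","w2"); s=ctrl.get_state(); x=Ro.from_rotvec(s["tool_rot"]).as_matrix()[:,0]
print(s["time"],s["position"],np.degrees(np.arctan2(x[1],x[0])))
bar(k,im,.127)
E
```

```text
3.6 [ 0.61064504 -0.24952449  0.27265191] 127.01530904687591
bar [ 306  150   21  116 2273] [315.98460185 206.78618566] (608.6546020507812, -249.84133911132812) (14.78589916229248, 88.2246322631836) yaw 127.038574
```

View pics/w2.png

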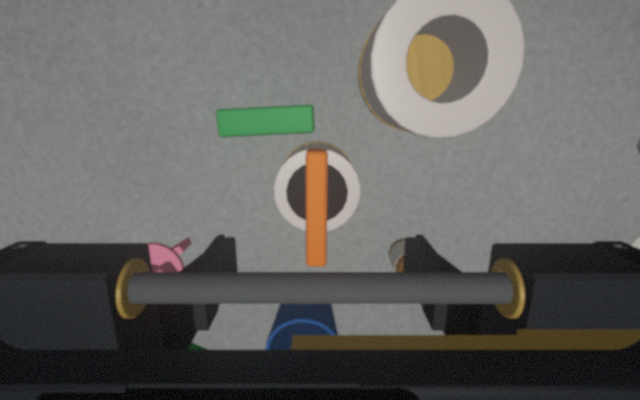

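The wrist view shows the key in the small stand at (317,208), with the buffer at (265,121), the large stand at (447,60), the bottle at about (400,255) and the cup at about (303,330). The fingertips will reach down to 0.098, above the cup and bottle tops at 0.088.

play_rows(increments=[[[0.01, -0.02, 0.3, 0, 0, 0, 1], [0.01, -0.02, 0.6, 0, 0, 0, 1], [0.01, -0.02, 0.8, 0, 0, 0, 1]]])

```text
time: 3.9
position: [0.6074, -0.2502, 0.1905]
tool_rot: [-1.403, -2.809, -0.001]
ft_force: [-0.0, 0.2, -0.7]
grip_width: 0.998
grip_force: 0.0
```

play_rows(increments=[[[0, 0, 0.15, 0, 0, 0, 1], [0, 0, 0.25, 0, 0, 0, 1], [0, 0, 0.25, 0, 0, 0, 1], [0, 0, 0.25, 0, 0, 0, 1]]])

```text
time: 4.3
position: [0.6083, -0.2517, 0.1681]
tool_rot: [1.407, 2.807, 0.0]
ft_force: [1.2, -0.1, 0.4]
grip_width: 1.002
grip_force: 0.0
```

play_rows(increments=[[[0, 0, 0, 0, 0, 0, -0.3], [0, 0, 0, 0, 0, 0, -1], [0, 0, 0, 0, 0, 0, -1], [0, 0, 0, 0, 0, 0, -1], [0, 0, 0, 0, 0, 0, -1], [0, 0, 0, 0, 0, 0, -1], [0, 0, 0, 0, 0, 0, -1], [0, 0, 0, 0, 0, 0, -1]]], squeeze=50)

```text
time: 5.1
position: [0.6078, -0.2515, 0.1672]
tool_rot: [-1.408, -2.808, -0.0]
ft_force: [0.6, 0.3, -0.5]
grip_width: 0.355
grip_force: 0.0
```

play_rows(increments=[[[0, 0, 0, 0, 0, 0, -1], [0, 0, 0, 0, 0, 0, -1], [0, 0, 0, 0, 0, 0, -1], [0, 0, 0, 0, 0, 0, -1], [0, 0, 0, 0, 0, 0, -1], [0, 0, 0, 0, 0, 0, -1]]])

```text
time: 5.7
position: [0.6079, -0.2513, 0.1672]
tool_rot: [1.408, 2.808, 0.0]
ft_force: [0.8, 0.4, -0.2]
grip_width: 0.178
grip_force: 49.9
```

play_rows(increments=[[[0, 0, -0.25, 0, 0, 0, -1], [0, 0, -0.6, 0, 0, 0, -1], [0, 0, -0.98, 0, 0, 0, -1]]])

```text
time: 6.0
position: [0.6066, -0.2515, 0.2648]
tool_rot: [-1.408, -2.805, 0.002]
ft_force: [0.8, 0.1, -2.1]
grip_width: 0.177
grip_force: 49.9
```

play_rows(increments=[[[0, 0, -0.3, 0, 0, 0, -1], [0, 0, -0.45, 0, 0, 0, -1], [0, 0, -0.45, 0, 0, 0, -1], [0, 0, -0.45, 0, 0, 0, -1]]])

```text
time: 6.4
position: [0.6072, -0.2513, 0.3085]
tool_rot: [-1.408, -2.806, 0.0]
ft_force: [-0.4, 0.8, -3.0]
grip_width: 0.178
grip_force: 49.9
```

Run:
```python
from bar import *
k,im=grab("wrist","w3"); s=ctrl.get_state(); x=Ro.from_rotvec(s["tool_rot"]).as_matrix(); p=np.array(s["position"])
print(s["time"],p,np.degrees(np.arctan2(x[1,0],x[0,0])),s["ft_force"],s["grip_width"])
bar(k,im,p[2]-.041)
# expected bar end (tool x 45mm, +-8) and disc outline points
for q in((.045,-.008,.041),(.045,.008,.041),(-.045,0,.041),(.028,0,.097),(0,.028,.097),(0,-.028,.097),(0,0,.161)): print(q,proj(k,p+x@np.array(q)).round(1))
d,im2=grab("side","d3")
```

```text
6.45 [ 0.60705053 -0.25105227  0.3078891 ] 126.72385618168528 [ 0.10297485  0.04297967 -2.2169994 ] 0.17604796892883295
bar [ 301  183   38   90 3341] [319.51990422 228.33492966] (592.5916137695312, -231.10240173339844) (16.103103637695312, 39.698951721191406) yaw 126.75917
(0.045, -0.008, 0.041) [298.5 181.5]
(0.045, 0.008, 0.041) [338.2 181.5]
(-0.045, 0, 0.041) [318.7 366.5]
(0.028, 0, 0.097) [318.8 189.3]
(0, 0.028, 0.097) [365.7 234.8]
(0, -0.028, 0.097) [272.1 234.8]
(0, 0, 0.161) [319.1 204.6]
```

View pics/w3.png

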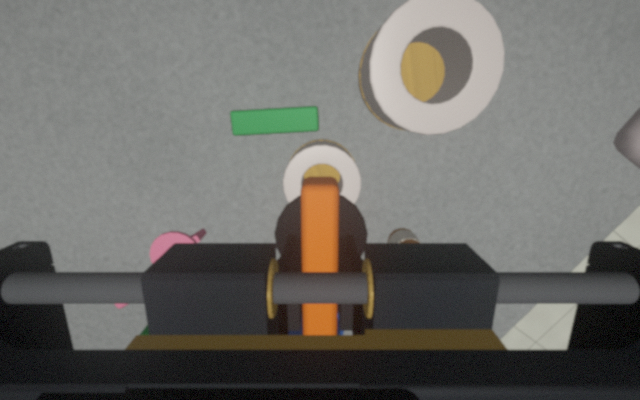

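The wrist view shows the key held square in the fingers: bar at (320,183–335), disc centred at (320,235), and the empty small stand at (322,180). Next I'll carry it to above the knob and turn it to the slot's yaw.

play_rows(increments=[[[0.4, 0.2, 0, 0, 0, 0, -1], [0.8, 0.42, 0, 0, 0, 0, -1], [0.97, 0.51, 0, 0, 0, 0, -1]]])

```text
time: 6.8
position: [0.5902, -0.1374, 0.3079]
tool_rot: [-1.399, -2.808, -0.003]
ft_force: [0.8, 0.0, -1.2]
grip_width: 0.179
grip_force: 49.9
```

play_rows(increments=[[[0.4, 0.2, 0, 0, 0, 0, -1], [0.8, 0.42, 0, 0, 0, 0, -1], [0.97, 0.51, 0, 0, 0, 0, -1]]])

```text
time: 7.1
position: [0.5724, -0.0289, 0.3082]
tool_rot: [-1.397, -2.809, -0.002]
ft_force: [0.7, 1.2, -1.5]
grip_width: 0.179
grip_force: 49.9
```

play_rows(increments=[[[0.4, 0.2, 0, 0, 0, 0, -1], [0.8, 0.42, 0, 0, 0, 0, -1], [0.97, 0.51, 0, 0, 0, 0, -1]]])

```text
time: 7.4
position: [0.5546, 0.0792, 0.3083]
tool_rot: [-1.397, -2.809, -0.0]
ft_force: [0.2, 0.3, -2.0]
grip_width: 0.179
grip_force: 49.9
```

play_rows(increments=[[[0.4, 0.2, 0, 0, 0, -0.09, -1], [0.8, 0.42, 0, 0, 0, -0.18, -1], [0.97, 0.51, 0, 0, 0, -0.27, -1], [0.97, 0.51, 0, 0, 0, -0.36, -1], [0.97, 0.51, 0, 0, 0, -0.45, -1], [0.97, 0.51, 0, 0, 0, -0.53, -1], [0.97, 0.51, 0, 0, 0, -0.53, -1], [0.97, 0.51, 0, 0, 0, -0.53, -1]]])

```text
time: 8.2
position: [0.5388, 0.1813, 0.3091]
tool_rot: [-0.158, -3.136, 0.001]
ft_force: [0.3, -0.6, -2.1]
grip_width: 0.179
grip_force: 49.9
```

Run:
```python
from h import *
s=ctrl.get_state(); X=Ro.from_rotvec(s["tool_rot"]).as_matrix(); p=np.array(s["position"])
k,im=grab("wrist","w4"); d,im2=grab("side","d4")
print(s["time"],p,np.degrees(np.arctan2(X[1,0],X[0,0])),"tilt",X[2])
e=np.array([.5399,.1829,p[2]])-p; print("to go tool mm",(X.T@e*1000).round(2)); print(proj(k,[.54,.183,.1]))
o=cv2.resize(cv2.cvtColor(im2,4)[180:340,230:410],None,fx=3.3,fy=3.3); cv2.imwrite("pics/d4c.png",o)
```

```text
8.2 [0.53884966 0.18128639 0.30907211] 174.2485566096824 tilt [ 0.00167111 -0.00102657 -0.99999808]
to go tool mm [-0.88  1.71 -0.  ]
[321.41322217 191.42569918]
```

View pics/d4c.png

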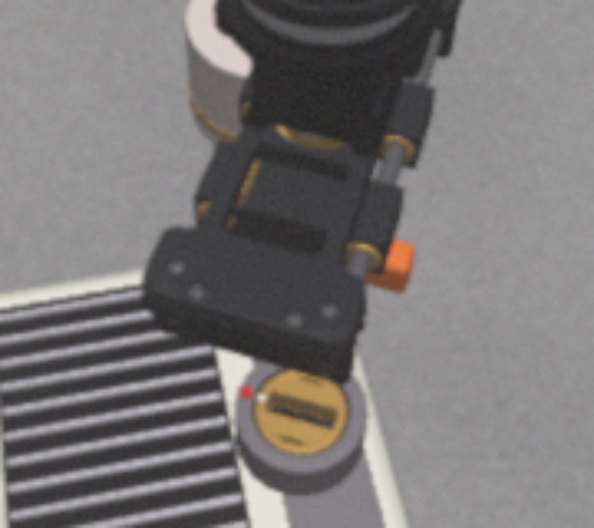

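The side crop shows the gripper above and behind the knob, with the key bar end at crop (398,265) and the slot open at (300,412). The blade is hidden, so I'll go down step by step and watch the force.

play_rows(increments=[[[-0.003, 0.017, 0.2, 0, 0, -0.006, -1], [-0.003, 0.017, 0.45, 0, 0, -0.006, -1], [-0.003, 0.017, 0.45, 0, 0, -0.006, -1]]])

```text
time: 8.6
position: [0.5377, 0.1826, 0.2617]
tool_rot: [-0.14, -3.132, 0.005]
ft_force: [-0.4, -0.5, -2.9]
grip_width: 0.179
grip_force: 49.9
```

play_rows(increments=[[[0, 0, 0.05, 0, 0, 0, -1], [0, 0, 0.1, 0, 0, 0, -1], [0, 0, 0.13, 0, 0, 0, -1], [0, 0, 0.13, 0, 0, 0, -1], [0, 0, 0.13, 0, 0, 0, -1]]])

```text
time: 9.1
position: [0.5399, 0.1832, 0.2528]
tool_rot: [0.138, 3.138, 0.001]
ft_force: [-0.7, 1.0, -1.8]
grip_width: 0.18
grip_force: 49.9
```

play_rows(increments=[[[0, 0, 0.04, 0, 0, 0, -1], [0, 0, 0.08, 0, 0, 0, -1], [0, 0, 0.1, 0, 0, 0, -1], [0, 0, 0.1, 0, 0, 0, -1]]])

```text
time: 9.5
position: [0.5403, 0.1832, 0.2432]
tool_rot: [0.138, 3.137, 0.002]
ft_force: [-0.7, -1.3, 7.0]
grip_width: 0.175
grip_force: 49.9
```

play_rows(increments=[[[0, 0, 0.03, 0, 0, 0, -1], [0, 0, 0.06, 0, 0, 0, -1], [0, 0, 0.06, 0, 0, 0, -1]]])

```text
time: 9.8
position: [0.5408, 0.1833, 0.2375]
tool_rot: [0.138, 3.135, 0.002]
ft_force: [0.9, -0.2, 4.1]
grip_width: 0.175
grip_force: 50.0
```

play_rows(increments=[[[0, 0, 0.03, 0, 0, 0, -1], [0, 0, 0.05, 0, 0, 0, -1], [0, 0, 0.05, 0, 0, 0, -1]]])

```text
time: 10.1
position: [0.5409, 0.1834, 0.2327]
tool_rot: [0.138, 3.135, 0.002]
ft_force: [-0.3, -1.0, 7.7]
grip_width: 0.174
grip_force: 50.0
```

play_rows(increments=[[[0, 0, 0.01, 0, 0, 0, -1], [0, 0, 0.01, 0, 0, 0, -1]]])

```text
time: 10.3
position: [0.5411, 0.1834, 0.2323]
tool_rot: [0.138, 3.135, 0.003]
ft_force: [0.4, -0.2, 9.4]
grip_width: 0.179
grip_force: 50.0
```

play_rows(increments=[[[0, 0, 0.02, 0, 0, 0, -1], [0, 0, 0.02, 0, 0, 0, -1], [0, 0, 0.02, 0, 0, 0, -1]]])

```text
time: 10.6
position: [0.5417, 0.1834, 0.2322]
tool_rot: [0.138, 3.133, 0.005]
ft_force: [-2.3, -0.8, 17.3]
grip_width: 0.174
grip_force: 50.0
```

```bash
python3 -c "
from h import *
s=ctrl.get_state();X=Ro.from_rotvec(s['tool_rot']).as_matrix();print(s['position'],s['ft_force'],s['torque'],np.degrees(np.arctan2(X[1,0],X[0,0])),X[2])"
```

```text
[0.54166644 0.183443   0.23220659] [-2.29043364 -0.77954555 17.26001415] [-0.38546426  0.62050855 -0.01043271] 174.95084761067824 [-0.00536796  0.00329726 -0.99998016]
```

play_rows(increments=[[[0, 0, 0, 0, 0, 0.07, -1], [0, 0, 0, 0, 0, 0.14, -1], [0, 0, 0, 0, 0, 0.21, -1], [0, 0, 0, 0, 0, 0.28, -1], [0, 0, 0, 0, 0, 0.35, -1], [0, 0, 0, 0, 0, 0.42, -1], [0, 0, 0, 0, 0, 0.42, -1]]])

```text
time: 11.3
position: [0.542, 0.1828, 0.2322]
tool_rot: [1.15, 2.918, 0.006]
ft_force: [-1.8, -2.2, 17.1]
grip_width: 0.176
grip_force: 50.1
```

```bash
cat > st.py <<'E'
from h import *
s=ctrl.get_state();X=Ro.from_rotvec(s['tool_rot']).as_matrix();print(s['time'],s['position'],s['ft_force'],s['torque'],np.degrees(np.arctan2(X[1,0],X[0,0])),X[2])
E
python3 st.py
```

```text
11.3 [0.54200094 0.18277282 0.23224809] [-1.82057452 -2.16267445 17.08782059] [-0.74420401  0.51867768  0.00194749] 136.98713393363354 [-0.00315982  0.00565398 -0.99997902]
```

play_rows(increments=[[[0, 0, 0, 0, 0, 0.07, -1], [0, 0, 0, 0, 0, 0.14, -1], [0, 0, 0, 0, 0, 0.21, -1], [0, 0, 0, 0, 0, 0.28, -1], [0, 0, 0, 0, 0, 0.32, -1], [0, 0, 0, 0, 0, 0.32, -1]]])

```text
time: 11.9
position: [0.5419, 0.1825, 0.2322]
tool_rot: [1.839, 2.543, 0.007]
ft_force: [-2.1, -2.7, 17.8]
grip_width: 0.172
grip_force: 50.1
```

```bash
python3 st.py
```

```text
11.9 [0.5418541  0.18245675 0.23222165] [-2.12589519 -2.69929884 17.76732999] [-0.99051979  0.70007694  0.12282771] 108.25942465930704 [-4.28101258e-04  5.65053372e-03 -9.99983944e-01]
```

play_rows(increments=[[[0, 0, 0, 0, 0, 0.03, -1], [0, 0, 0, 0, 0, 0.05, -1], [0, 0, 0, 0, 0, 0.05, -1]]])

```text
time: 12.2
position: [0.5414, 0.1825, 0.2322]
tool_rot: [1.937, 2.47, 0.006]
ft_force: [-2.8, -3.3, 18.8]
grip_width: 0.18
grip_force: 50.2
```

```bash
python3 st.py
```

```text
12.2 [0.54143726 0.18249733 0.23221557] [-2.81281128 -3.33873099 18.77057271] [-0.9831528   1.14175733  0.1919812 ] 103.81582021804618 [ 2.79027124e-04  4.55119505e-03 -9.99989604e-01]
```

play_rows(increments=[[[0, 0, 0, 0, 0, 0.04, -1], [0, 0, 0, 0, 0, 0.04, -1], [0, 0, 0, 0, 0, 0.04, -1]]])

```text
time: 12.5
position: [0.5412, 0.1826, 0.2322]
tool_rot: [2.012, 2.41, 0.005]
ft_force: [-4.3, -3.5, 19.2]
grip_width: 0.177
grip_force: 50.4
```

```bash
python3 st.py
```

```text
12.5 [0.54118954 0.18257762 0.23219785] [-4.26949687 -3.5230201  19.19077478] [-1.05727795  1.2484013   0.36214753] 100.29731446363782 [ 4.73704937e-04  3.93948482e-03 -9.99992128e-01]
```

play_rows(increments=[[[0, 0, 0, 0, 0, 0.04, -1], [0, 0, 0, 0, 0, 0.04, -1], [0, 0, 0, 0, 0, 0.04, -1]]])

```text
time: 12.8
position: [0.5414, 0.183, 0.2322]
tool_rot: [2.084, 2.347, 0.007]
ft_force: [-3.1, -3.3, 18.6]
grip_width: 0.176
grip_force: 51.0
```

Run:
```python
exec(open("st.py").read())
k,im=grab("side","d5"); cv2.imwrite("pics/d5c.png",cv2.resize(cv2.cvtColor(im,4)[230:340,270:370],None,fx=5,fy=5,interpolation=2))
```

```text
12.8 [0.54140483 0.1830297  0.2321711 ] [-3.07747388 -3.34670819 18.55555705] [-0.88778602  1.01270542  0.87991534] 96.78942799145553 [ 8.76605704e-04  4.84582982e-03 -9.99987875e-01]
```

View pics/d5c.png

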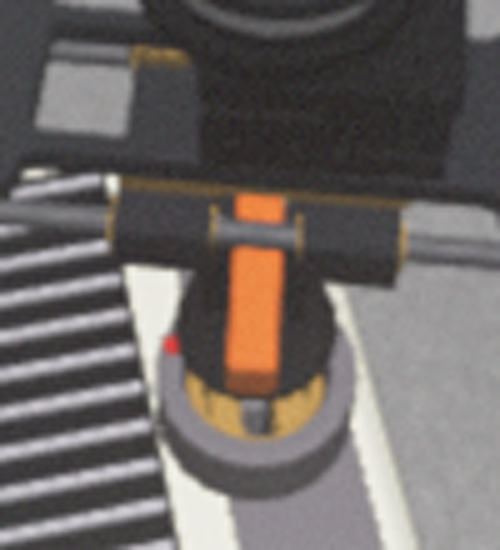

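The side crop shows the bar along the extractor's y, at crop (255,290), with the blade in the slot at (257,415) and the torque rising stiffly. The knob is at its stop, so I'll ease the turn slightly and let it up.

play_rows(increments=[[[0, 0, 0, 0, 0, -0.04, -1], [0, 0, -0.03, 0, 0, -0.06, -1], [0, 0, -0.06, 0, 0, -0.06, -1], [0, 0, -0.1, 0, 0, -0.06, -1], [0, 0, -0.13, 0, 0, -0.06, -1], [0, 0, -0.13, 0, 0, -0.06, -1], [0, 0, -0.13, 0, 0, -0.06, -1]]])

```text
time: 13.55
position: [0.5399, 0.183, 0.241]
tool_rot: [1.975, 2.442, -0.0]
ft_force: [0.8, -0.3, -0.9]
grip_width: 0.18
grip_force: 50.0
```

```bash
python3 st.py
```

```text
13.55 [0.53991744 0.18295393 0.24097926] [ 0.76597043 -0.31125764 -0.85674957] [-0.40703967 -0.32021891  0.08336318] 102.06642783299046 [-5.14684252e-04  3.74732216e-04 -9.99999797e-01]
```

play_rows(increments=[[[0, 0, -0.15, 0, 0, 0, -1], [0, 0, -0.4, 0, 0, 0, -1], [0, 0, -0.68, 0, 0, 0, -1], [0, 0, -0.68, 0, 0, 0, -1]]])

```text
time: 13.95
position: [0.5411, 0.184, 0.3139]
tool_rot: [1.974, 2.441, 0.01]
ft_force: [-0.3, 0.1, -1.7]
grip_width: 0.174
grip_force: 50.0
```

play_rows(increments=[[[-0.4, -0.02, 0, 0, 0, 0, -1], [-0.88, -0.05, 0, 0, 0, 0, -1], [-0.88, -0.05, 0, 0, 0, 0, -1], [-0.88, -0.05, 0, 0, 0, 0, -1]]])

```text
time: 14.35
position: [0.5529, 0.0945, 0.3089]
tool_rot: [-1.979, -2.438, 0.001]
ft_force: [-0.5, 1.6, -1.9]
grip_width: 0.178
grip_force: 50.0
```

Run:
```python
exec(open("st.py").read())
from slot import slot
k,im=grab("wrist","w6"); c=proj(k,[.5399,.1832,.096]); print(c)
for t in(.72,.8): slot(k,im,c,z=.096,rp=28,thr=t)
x,y=map(int,c); y0=max(y-60,0)
cv2.imwrite("pics/w6c.png",cv2.resize(cv2.cvtColor(im,4)[y0:y+60,x-70:x+70],None,fx=4,fy=4,interpolation=2))
```

```text
14.35 [0.55287122 0.09449095 0.30885242] [-0.54945581  1.59596472 -1.9016493 ] [ 0.00458953  0.08067444 -0.01864435] 101.85664166439507 [ 8.89195382e-04 -1.19010531e-03 -9.99998896e-01]
[326.27752283  88.1240598 ]
knob ((539.7442016601562, 182.7815399169922), (45.2135009765625, 47.61577606201172), 99.1845474243164)
slot (540.0038452148438, 183.12225341796875) (10.234557151794434, 32.124813079833984) yaw -69.60708
knob ((539.7442016601562, 182.7815399169922), (45.2135009765625, 47.61577606201172), 99.1845474243164)
slot (540.1103515625, 183.16062927246094) (10.951822280883789, 32.136627197265625) yaw -69.75323
```

View pics/w6c.png

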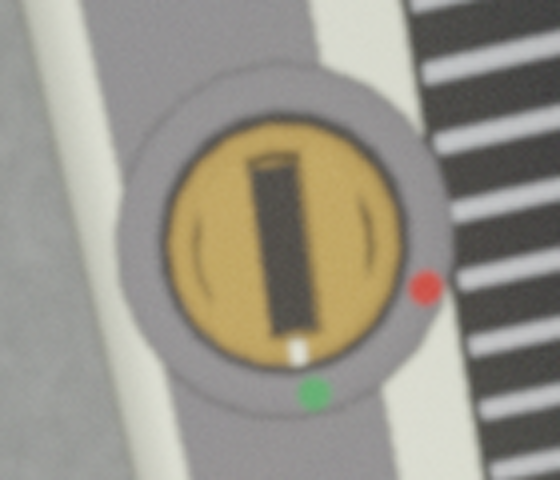

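The crop shows the white pointer at the green dot, crop (298,352) against (314,393). The slot has turned 64° (about 1.12 rad), so the knob is caught in its notch. Now I'll take the key back to its stand.

play_rows(increments=[[[-0.4, -0.02, 0, 0, 0, 0, -1], [-0.87, -0.04, 0, 0, 0, 0, -1]]])

```text
time: 14.6
position: [0.5674, 0.0142, 0.3085]
tool_rot: [-1.963, -2.45, -0.001]
ft_force: [1.1, 0.0, -1.6]
grip_width: 0.178
grip_force: 50.0
```

play_rows(increments=[[[-0.4, -0.02, 0, 0, 0, 0, -1], [-0.87, -0.04, 0, 0, 0, 0, -1]]])

```text
time: 14.8
position: [0.5821, -0.0739, 0.3088]
tool_rot: [-1.968, -2.446, -0.002]
ft_force: [1.1, 0.4, -1.8]
grip_width: 0.176
grip_force: 50.0
```

play_rows(increments=[[[-0.4, -0.02, 0, 0, 0, 0, -1], [-0.87, -0.04, 0, 0, 0, 0, -1]]])

```text
time: 15.0
position: [0.5969, -0.1598, 0.3086]
tool_rot: [-1.968, -2.446, -0.003]
ft_force: [0.7, 1.0, -1.5]
grip_width: 0.18
grip_force: 50.0
```

play_rows(increments=[[[-0.4, -0.02, 0, 0, 0, -0.09, -1], [-0.88, -0.05, 0, 0, 0, -0.18, -1], [-0.88, -0.05, 0, 0, 0, -0.27, -1], [-0.88, -0.05, 0, 0, 0, -0.276, -1], [-0.88, -0.05, 0, 0, 0, -0.276, -1], [-0.88, -0.05, 0, 0, 0, -0.276, -1]]])

```text
time: 15.6
position: [0.6105, -0.246, 0.3089]
tool_rot: [-1.401, -2.811, -0.002]
ft_force: [-1.6, -0.4, -1.7]
grip_width: 0.173
grip_force: 50.0
```

Run:
```python
exec(open("st.py").read())
p=np.array(s["position"]); print("to go tool mm",(X.T@(np.array([.6079,-.2514,p[2]])-p)*1000).round(2))
from bar import bar
k,im=grab("wrist","w7"); bar(k,im,p[2]-.041)
for q in((.045,-.008,.041),(.045,.008,.041)): print(proj(k,p+X@np.array(q)).round(1))
h=cv2.cvtColor(im,cv2.COLOR_RGB2HSV); m=((h[...,2]>150)&(h[...,1]<60)).astype(np.uint8); nn,l,st,c=cv2.connectedComponentsWithStats(m)
for i in range(1,nn):
    if st[i,4]>400: print(st[i],c[i],plane(k,*c[i],.065))
```

```text
15.6 [ 0.61047562 -0.24596639  0.30891796] [-1.58952357 -0.44881749 -1.6755597 ] [-0.02570525 -0.00509399  0.00482131] 127.00324845957145 [ 1.41261409e-03  9.75408203e-04 -9.99998527e-01]
to go tool mm [-2.79 -5.33 -0.01]
bar [ 301  183   38   90 3331] [319.45962174 228.50135095] (595.7478637695312, -225.61183166503906) (16.034191131591797, 39.515228271484375) yaw 126.97789
[298.5 182.6]
[338.2 182.6]
[  362     0   136   138 10684] [429.52012355  65.93055036] [ 0.62571062 -0.09621019  0.065     ]
[ 276  147   79   59 2297] [313.86155855 171.95951241] [ 0.59966348 -0.24048455  0.065     ]
[601 202  39  46 888] [626.3704955 228.1204955] [ 0.89855902 -0.09052614  0.065     ]
[ 499  304   77   45 2686] [540.3160834  327.34326136] [ 0.91609256 -0.22909408  0.065     ]
```

Run:
```python
from h import *
s=ctrl.get_state(); k=cam("wrist"); im=cv2.imread("pics/w7.png"); h=cv2.cvtColor(im,cv2.COLOR_BGR2HSV)
m=((h[...,2]>140)&(h[...,1]<60)).astype(np.uint8); m[:, :270]=0; m[:,358:]=0; m[:140]=0; m[196:]=0
B=[]
for v in range(150,196):
    u=np.where(m[v])[0]
    if len(u)>8: B+= [plane(k,u.min()-.5,v,.065)[:2],plane(k,u.max()+.5,v,.065)[:2]]
B=np.array(B); A=np.c_[2*B,np.ones(len(B))]; sol=np.linalg.lstsq(A,(B**2).sum(1),rcond=None)[0]
r=np.sqrt(sol[2]+sol[0]**2+sol[1]**2); print("stand",sol[:2],"r",r,"res",np.std(np.hypot(*(B-sol[:2]).T)))
```

```text
stand [ 0.60077274 -0.24296865] r 0.046314886658858044 res 0.001794780439383355
```

Run:
```python
from h import *
c=ctrl.get_calibration("wrist"); T=np.eye(4); T[:3,:3]=Ro.from_rotvec([1.4,2.812,.002]).as_matrix(); T[:3,3]=[.61064,-.24952,.27265]
M=T@np.array(c["T_tool_cam"]); R=M[:3,:3].T; k=(200/np.tan(np.radians(c["vertical_fov"])/2),c["cx"],c["cy"],R,-R@M[:3,3])
im=cv2.imread("pics/w2.png"); h=cv2.cvtColor(im,cv2.COLOR_BGR2HSV); 
for V in(150,170,185):
    m=((h[...,2]>V)&(h[...,1]<60)).astype(np.uint8); q=np.zeros_like(m); q[140:240,265:370]=m[140:240,265:370]
    H=cv2.convexHull(np.argwhere(q)[:,::-1].astype(np.int32)); P=np.array([plane(k,*p[0],.065)[:2]*1000 for p in H],np.float32)
    print(V,cv2.boundingRect(H),cv2.fitEllipse(P))
```

```text
150 (273, 150, 88, 81) ((609.332763671875, -251.42845153808594), (78.957275390625, 79.54634857177734), 129.24745178222656)
170 (274, 151, 86, 79) ((609.0536499023438, -251.21377563476562), (77.25736999511719, 77.43190002441406), 135.94577026367188)
185 (276, 152, 82, 75) ((608.4688720703125, -250.50360107421875), (74.2764892578125, 74.9300765991211), 124.07857513427734)
```

play_rows(increments=[[[-0.025, -0.052, 0, 0, 0, 0, -1], [-0.025, -0.052, 0.3, 0, 0, 0, -1], [-0.025, -0.052, 0.6, 0, 0, 0, -1], [-0.025, -0.052, 0.7, 0, 0, 0, -1], [-0.025, -0.052, 0.7, 0, 0, 0, -1]]])

```text
time: 16.15
position: [0.6062, -0.2532, 0.2378]
tool_rot: [-1.403, -2.808, 0.001]
ft_force: [-1.5, 0.3, -1.2]
grip_width: 0.179
grip_force: 50.0
```

play_rows(increments=[[[0, 0, 0.15, 0, 0, 0, -1], [0, 0, 0.3, 0, 0, 0, -1], [0, 0, 0.3, 0, 0, 0, -1]]])

```text
time: 16.45
position: [0.606, -0.2533, 0.207]
tool_rot: [-1.402, -2.807, 0.0]
ft_force: [-0.7, -0.3, -2.1]
grip_width: 0.174
grip_force: 50.0
```

```bash
python3 st.py
```

```text
16.45 [ 0.60602786 -0.25327162  0.2070336 ] [-0.69754024 -0.29859736 -2.10385014] [-0.05181228 -0.01127986 -0.01503521] 126.91110774076581 [ 0.0029186  -0.00176555 -0.99999418]
```

play_rows(increments=[[[0.005, 0.027, 0, 0, 0, 0, -1], [0.005, 0.027, 0.15, 0, 0, 0, -1], [0.005, 0.027, 0.3, 0, 0, 0, -1], [0.005, 0.027, 0.35, 0, 0, 0, -1], [0.005, 0.027, 0.37, 0, 0, 0, -1], [0.005, 0.027, 0.38, 0, 0, 0, -1], [0.005, 0.027, 0.38, 0, 0, 0, -1]]])

```text
time: 17.15
position: [0.6089, -0.2521, 0.1715]
tool_rot: [1.404, 2.81, 0.0]
ft_force: [0.4, -0.4, -1.4]
grip_width: 0.178
grip_force: 50.0
```

```bash
python3 st.py
```

```text
17.15 [ 0.60892666 -0.25212242  0.17152039] [ 0.4296247  -0.35989625 -1.35014671] [-0.05270439  0.04157174  0.01541196] 126.90017897920585 [-4.77265429e-04  2.96504082e-04 -9.99999842e-01]
```

play_rows(increments=[[[0, 0, 0.02, 0, 0, 0, -1], [0, 0, 0.035, 0, 0, 0, -1], [0, 0, 0.035, 0, 0, 0, -1]]])

```text
time: 17.45
position: [0.6087, -0.2519, 0.1677]
tool_rot: [-1.404, -2.81, -0.0]
ft_force: [0.5, -0.5, -2.7]
grip_width: 0.177
grip_force: 50.0
```

play_rows(increments=[[[0, 0, 0.01, 0, 0, 0, -1], [0, 0, 0.01, 0, 0, 0, -1]]])

```text
time: 17.65
position: [0.6087, -0.2519, 0.1667]
tool_rot: [-1.404, -2.81, -0.0]
ft_force: [-0.3, 1.0, -2.4]
grip_width: 0.178
grip_force: 50.0
```

play_rows(increments=[[[0, 0, 0.01, 0, 0, 0, -1], [0, 0, 0.01, 0, 0, 0, -1]]])

```text
time: 17.85
position: [0.6088, -0.252, 0.1666]
tool_rot: [1.404, 2.81, 0.001]
ft_force: [-2.8, 1.6, 3.7]
grip_width: 0.176
grip_force: 50.0
```

The disc is seated: contact force rose at a TCP height of 0.1666. I'll release and retreat.

play_rows(increments=[[[0, 0, 0, 0, 0, 0, -0.4], [0, 0, 0, 0, 0, 0, -0.1], [0, 0, 0, 0, 0, 0, 0.2], [0, 0, 0, 0, 0, 0, 0.2], [0, 0, 0, 0, 0, 0, 0.2], [0, 0, 0, 0, 0, 0, 0.2]]])

```text
time: 18.45
position: [0.6088, -0.2519, 0.1657]
tool_rot: [1.404, 2.81, 0.0]
ft_force: [-0.4, -0.2, 0.3]
grip_width: 0.582
grip_force: 0.0
```

play_rows(increments=[[[0, 0, -0.1, 0, 0, 0, 0.2], [0, 0, -0.4, 0, 0, 0, 0.2], [0, 0, -0.8, 0, 0, 0, 0.2], [0, 0, -1, 0, 0, 0, 0.2], [0, 0, -1, 0, 0, 0, 0.2], [0, 0, -1, 0, 0, 0, 0.2]]])

```text
time: 19.05
position: [0.6088, -0.252, 0.2664]
tool_rot: [1.404, 2.809, 0.001]
ft_force: [-0.2, 0.7, 0.2]
grip_width: 0.604
grip_force: 0.0
```

Run:
```python
exec(open("st.py").read())
from bar import bar
k,im=grab("wrist","w8"); bar(k,im,.127); grab("scene","s8")
a=cv2.imread("pics/s8.png")[120:320,140:460]; b=cv2.imread("pics/w8.png")
o=np.zeros((590,640,3),np.uint8); o[:340,:544]=cv2.resize(a,(544,340)); o[345:590,:392]=cv2.resize(b,(392,245)); cv2.imwrite("pics/f8.png",o)
```

```text
19.05 [ 0.60884939 -0.25197284  0.26640478] [-0.18406118  0.66930994  0.17508758] [-0.0489215   0.01835854 -0.00830875] 126.9047673512092 [-6.60109780e-04  9.69625713e-04 -9.99999312e-01]
bar [ 309  151   22  118 2384] [319.6090604 208.5625   ] (608.5318603515625, -250.88751220703125) (15.13743782043457, 87.72541809082031) yaw 126.879196
```

View pics/f8.png

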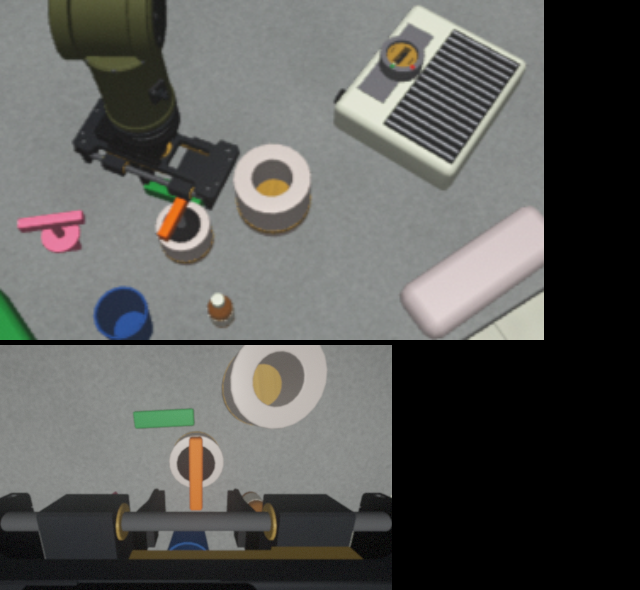

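The final views show the key upright in the small stand, bar at (173,218) in the top picture and 88 mm long as at the start. The knob pointer is at the green dot, and the cup, bottle and buffer have not moved. The gripper is clear of everything.

```bash
python3 -c "
from bench import ctrl
print(ctrl.close_job())"
```

```text
the job is handed in; nothing more can be done
None
```

The lid is locked, with the knob caught in its holding notch (turned about 1.12 rad, pointer at the green dot). The key is back upright and fully down in its small stand, the cup, bottle and buffer were left in place, and the job was handed in at about 19 s.

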